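# Weigh the jar shut in between two bottles

## Task

Weigh the gem jar that stands shut in between the dropper bottle and the metal can in the wooden rack: first clear both the bottle and the can out of the rack into the dark felt-lined tray, then set the jar in the middle of the scale's pan. With the jar left on the pan, put the bottle and the can back in the rack, each standing in the very place it came from. Keep all three upright throughout.

Things in the scene. Friction and masses are not known exactly. Their poses are not given: they have to be found in the camera images.
- bottle_mid (a point): Brown glass dropper bottle with black dropper cap and bulb, loose, upright, 34 mm across, 102 mm tall, about 0.06 kg; the straight glass barrel is the lower 62 mm, the cap and bulb above are narrower (21 mm). This point is on its axis half-way up (51 mm above its foot); z is up along the axis. It starts in one end place of the rack (either end).
- can_mid (a point): Plain bare-metal can, a loose upright cylinder 44 mm across and 85 mm tall, about 0.12 kg. This point is on its axis half-way up (42.5 mm above its foot); z is up along the axis. It starts in the end place of the rack opposite the bottle.
- jar_mid (a point): Low round gem jar with a black lid, loose, 50 mm across and 24 mm tall, about 0.03 kg, in the middle place of the rack. This point is on its axis half-way up (12 mm above its foot); z is up. While it stands in the rack its top is 2 mm below the rail tops, so fingers reach its sides only from its two ends along the lane, once the neighbours (7 to 12 mm from it) are gone.
- rack: Wooden single-file rack, fixed to the bench, 196 mm long (its x), 72 mm wide (its y). Its lane is 58 mm wide between two 7 mm thick side rails whose tops are 32 mm above the bench; the lane floor is 6 mm above the bench; a lip 5 mm high crosses each end. Three cork discs in the floor mark the places, at -54, 0 and +54 mm along x. Origin: middle of its underside on the bench; x runs along the lane, z up.
- tray: Shallow dark tray lined with grey felt, empty, fixed to the bench, the place to park things: 165 mm along its x, 125 mm along its y, walls 2 mm thick and 28 mm high above the bench, inner floor 160 by 120 mm and 5 mm above the bench. Origin: middle of its underside; z up.
- scale_pan (a point): Small weighing scale, fixed to the bench, 205 mm long (x) by 128 mm wide (y). This point is the centre of the top of its round pan, 82 mm across, about 40 mm above the bench; x points from the front with the buttons towards the lid hinge, y across, z up. The clear lid stands open and upright behind the pan: it begins about 45 mm from this point along +x, is 108 mm wide and reaches 147 mm above the bench, so keep a gripper narrow along x there (fingers closing along y).
There are look-alikes about, which are no part of the job. What is shaped like the part that bears bottle_mid but yellow is not meant.

How it is judged:
By the outcome, as a careful person would: the job done as asked, in the order asked, and still so for the second after the job is handed in, with the robot touching nothing.
It also fails if it takes over 136 s, if anything falls off the work surface, if the arm or the gripper's body presses on something with over 40 N, if the wrist force passes 120 N, or if a joint passes its speed limit or range.

## Robot

A 6-joint arm with a two-finger parallel gripper is mounted at the origin on a cart in front of the work surface, level with it; the furniture and walls round the work are solid. World frame = base frame: x ahead of the robot, y to its left, z up, the work surface at z = 0. Lengths are in m, angles in rad, forces in N, time in s.
With the tool pointing down it reaches from about 0.3 to 0.775 m from the base axis. Payload 14.6 kg.
Tool frame: the origin (TCP) lies between the finger pads; the fingertips stand 22 mm ahead of it and the grasp point (between the pads) lies 3 mm ahead of it (robot.tip_extent is the distance from the TCP to the fingertips, in m); z points along the fingers, y is the line along which they close (so a half turn about z gives the same grasp; the last joint's range is limited). The gripper opens to 94 mm and grips with 3 to 60 N. Pads are 16 mm wide; open, the fingers measure 119 mm over their backs; the gripper's body (75 mm by 177 mm) begins 78 mm behind the grasp point.
Start: joints at [-1.267, 0.3, 1.521, -0, 1.321, -0.067], TCP at [0.199, -0.513, 0.227] pointing down, gripper open.
Joint ranges: [-3.03, 3.03], [-0.79, 2.21], [0.23, 2.52], [-1.04, 4.18], [0, 3.07], [-2.55, 2.55]. Speed limits (rad/s): [2.22, 2.22, 2.57, 3.14, 3.14, 3.14].

## Interface

Orientations are given as [roll, pitch, yaw] about the fixed x, y, z axes, in that order (R = Rz(yaw) Ry(pitch) Rx(roll)).
In Python, from plant import robot gives the robot as it stands.
- The arm moves only by the tool jog_arm, never from a script. Its argument "moves" is one flat list of numbers, 4 for each row, row after row: the shift along the world's x, y, z in m, then the turn about the world's z in degrees. A call has 1 to 8 rows; each row shifts and turns the commanded pose from where the row before left it; what a row does not reach is not made up. A row lasts 1/12 s, in which the tool goes at most 41.7 mm and 7.16 degrees, less where a joint would pass 70% of its speed; a pose out of reach is approached as far as the arm can. A call with a gripper value outside its range is refused whole. "hand" is the closure, from 0 (fully open) to 1 (shut), set as the call begins (left out, the last holds). The fingers move at their own pace and stop on an object; the grip force is fixed at half the most. Time passes only in rows, so rows that do not move let the fingers close. It gives the time, the measured TCP pose, the force, the opening and the grip force at its end, in the units of the state.
- robot.get_state(): the state, without advancing time (a new reading comes with each control period).
- robot.grab_frame(name): name is "scene" or "top" or "wrist"; returns the picture (480x640x3 uint8, blue, green, red); there is no depth.
- robot.camera_model(name): a dict with "intrinsics" (3x3 intrinsics, pixels), "eye" and "orientation" of the camera in the world; the wrist camera has in their place "hand_eye" (4x4, takes a point from camera to tool coordinates, whose origin is the TCP and whose axes are the flange's). Camera axes: x right, y down, z forward; pixel columns grow to the right and rows downward; lengths in m; the calibration is good to about 2 mm. A picture is of the moment at which its call begins: read the wrist's pose just before it. camera_model takes no time and is no camera call.
- robot.job_done(): hands the job in; it is judged then, once.
The state is a dict: "time_s": time; "q": joint angles; "qvel": joint speeds; "effort": joint torques, N m; "tool_pos": TCP position; "tool_rot": TCP orientation; "wrist_force": force on the tool from outside, world axes, zero at the start; "torque": the same for the moment, N m; "width": finger opening in m; "grip_force": force on a finger pad.
Only numpy, scipy, OpenCV 4.12 (cv2) and the standard library are available. Lean on these libraries where they do the work, as an engineer would, in place of code of your own. Each camera call takes 0.05 s, during which the arm holds its last target. There are 200 camera calls.

## Working session

There is one attempt and no reset: what is moved stays moved. The work goes in short steps, Python scripts to look and compute and a tool call to move; the robot and the scene stay as the last step left them, time stands still between calls to the robot, and variables do not carry over. Pictures are saved under pics/ and viewed, at most 15 in all, crops included, and the job is handed in when it is done.

Besides the shell and the picture viewer there is one more tool, called after "Call:" as name(argument=value, ...) on one line, values as JSON. jog_arm: Moves the arm, as the interface text tells. Its arguments: {"type":"object","properties":{"moves":{"type":"array","items":{"type":"number"}},"hand":{"type":"number"}},"required":["moves"]}

```bash
mkdir -p pics; ls; python3 - <<'E'
from plant import robot
import cv2,numpy as np
np.set_printoptions(precision=4,suppress=True)
for n in("top","scene"):
    cv2.imwrite(f"pics/{n}0.png",robot.grab_frame(n))
    print(n,robot.camera_model(n))
print(robot.camera_model("wrist"))
print(robot.get_state())
E
```

```text
pics
top {'intrinsics': array([[537.3337,   0.    , 319.4226],
       [  0.    , 537.3337, 234.0625],
       [  0.    ,   0.    ,   1.    ]]), 'eye': array([0.3489, 0.0427, 1.249 ]), 'orientation': array([-2.9278,  0.0021, -1.5814])}
scene {'intrinsics': array([[570.2866,   0.    , 319.5587],
       [  0.    , 570.2866, 237.1219],
       [  0.    ,   0.    ,   1.    ]]), 'eye': array([-0.2834,  0.7341,  0.7929]), 'orientation': array([-2.132 ,  0.0082, -2.2528])}
{'intrinsics': array([[356.4026,   0.    , 317.3893],
       [  0.    , 356.4026, 237.9602],
       [  0.    ,   0.    ,   1.    ]]), 'hand_eye': array([[ 0.0002, -0.9714, -0.2374,  0.0682],
       [ 1.    ,  0.0002,  0.0003, -0.0003],
       [-0.0003, -0.2374,  0.9714, -0.1587],
       [ 0.    ,  0.    ,  0.    ,  1.    ]])}
{'time_s': 0.1, 'q': array([-1.2666,  0.3004,  1.5215,  0.    ,  1.3207, -0.0666]), 'qvel': array([ 0.0018, -0.0012, -0.002 ,  0.0018,  0.0004,  0.0001]), 'effort': array([  0.0006, -53.265 , -35.3283,   0.071 ,   0.0235,  -0.    ]), 'tool_pos': array([ 0.1992, -0.5124,  0.2269]), 'tool_rot': array([-3.1405, -0.0001,  0.3708]), 'wrist_force': array([-0.1017, -1.2781, -0.0631]), 'torque': array([-0.0237, -0.0028,  0.0809]), 'grip_force': 0.0, 'width': 0.09409618281136307}
```

View pics/top0.png

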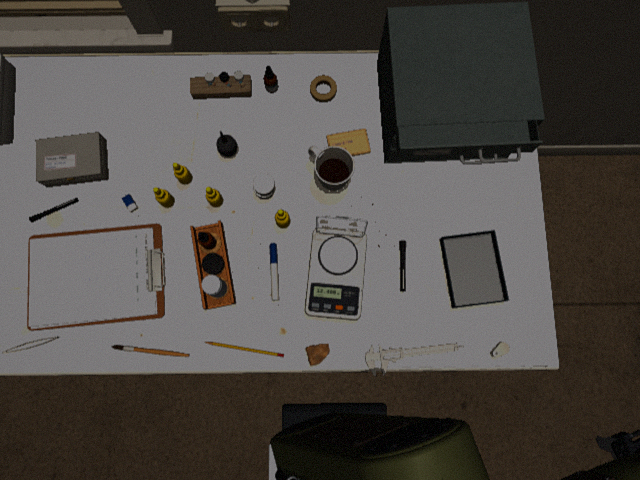

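View pics/scene0.png

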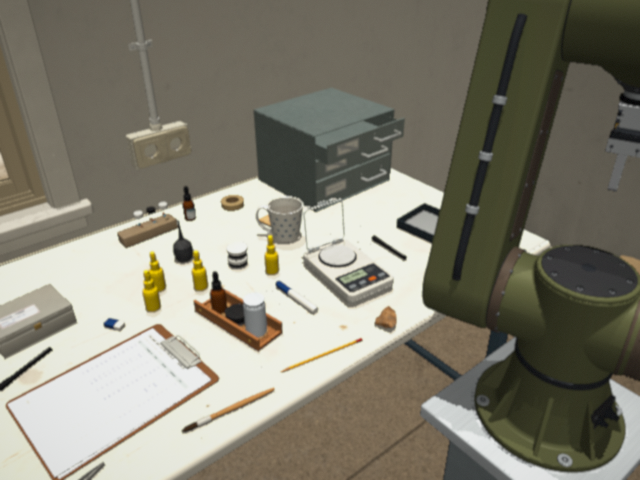

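The top view shows the rack at about (213,265) with the bottle at its far end (207,240), the can at its near end (213,285) and the jar between them. The scale pan is at (338,255) and the tray at (474,268).

```bash
cat > h.py <<'E'
from plant import robot
import cv2,numpy as np
from scipy.spatial.transform import Rotation as R
np.set_printoptions(precision=4,suppress=True)
def cam(n):
    m=robot.camera_model(n); K=m["intrinsics"]
    if n=="wrist":
        s=robot.get_state(); T=np.eye(4); T[:3,:3]=R.from_euler("xyz",s["tool_rot"]).as_matrix(); T[:3,3]=s["tool_pos"]
        T=T@m["hand_eye"]; return K,T[:3,3],T[:3,:3]
    return K,np.array(m["eye"]),R.from_euler("xyz",m["orientation"]).as_matrix()
def ray(c,uv,z):
    K,e,Q=c; d=(Q@np.linalg.inv(K)@np.c_[np.reshape(uv,(-1,2)),np.ones(np.size(uv)//2)].T).T
    return e+d*((z-e[2])/d[:,2])[:,None]
def proj(c,p):
    K,e,Q=c; x=(K@Q.T@(np.reshape(p,(-1,3))-e).T).T; return x[:,:2]/x[:,2:]
E
python3 - <<'E'
from h import *
c=cam("top"); im=cv2.imread("pics/top0.png"); hsv=cv2.cvtColor(im,cv2.COLOR_BGR2HSV)
def blob(m,roi):
    x0,y0,x1,y1=roi; k=np.zeros_like(m); k[y0:y1,x0:x1]=m[y0:y1,x0:x1]
    cs=cv2.findContours(k,0,2)[0]; return max(cs,key=cv2.contourArea)
def rect(ct,z):
    r=cv2.minAreaRect(ct); b=cv2.boxPoints(r); P=ray(c,b,z)
    print(r, "\n",P[:,:2],"ctr",P[:,:2].mean(0),"sides",np.linalg.norm(P[1]-P[0]),np.linalg.norm(P[2]-P[1]))
    for i in(0,1):
        d=P[i+1]-P[i]; print("ang",np.degrees(np.arctan2(d[1],d[0])))
rk=((hsv[...,1]>110)&(hsv[...,2]>50)).astype(np.uint8)*255
ct=blob(rk,(175,215,250,312)); rect(ct,.032)
tr=(hsv[...,2]<165).astype(np.uint8)*255
ct=blob(tr,(425,220,530,320)); rect(ct,.028)
k=np.zeros_like(tr); 
V=hsv[...,2]; 
A=np.hstack([cv2.resize(im[215:315,180:250],None,fx=5,fy=5,interpolation=2),cv2.resize(im[210:325,295:380],None,fx=4.35,fy=4.35,interpolation=2)[:500]])
cv2.imwrite("pics/c1.png",A);print(A.shape)
E
```

```text
((213.9324493408203, 264.5945739746094), (84.66547393798828, 26.63263702392578), 80.53767395019531) 
 [[0.638  0.3345]
 [0.6478 0.2736]
 [0.4536 0.2367]
 [0.4444 0.2956]] ctr [0.5459 0.2851] sides 0.061646167640859215 0.19763350470160773
ang -80.8428765080631
ang -169.22665266573648
((477.0, 269.5), (99.0, 104.0), 90.0) 
 [[ 0.645  -0.2047]
 [ 0.6423 -0.4476]
 [ 0.4137 -0.4263]
 [ 0.4161 -0.1927]] ctr [ 0.5293 -0.3178] sides 0.24291808545795587 0.2296489430373035
ang -90.63508924523747
ang 174.66622900825195
(500, 720, 3)
```

View pics/c1.png

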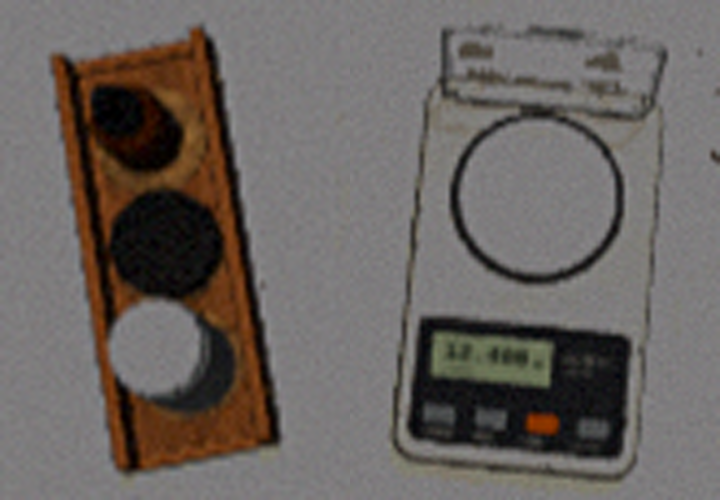

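The crop shows the rack turned about +11°, with the bottle at the far end, the jar in the middle and the can at the near end. The pan ring is centred near (338.2,255.5) in the top image. Next I move the wrist camera over the rack and measure the scale and tray from the top picture.

Call:
jog_arm(moves=[0.012,0.032,0,0,0.012,0.032,0,0,0.012,0.032,0,0,0.012,0.032,0,0,0.012,0.032,0,0,0.012,0.032,0,0,0.012,0.032,0,-1,0.012,0.032,0,-1])

```text
time_s: 0.77
tool_pos: [0.2954, -0.255, 0.2273]
tool_rot: [-3.141, 0.0, 0.335]
wrist_force: [0.9, -0.2, -0.4]
width: 0.0941
grip_force: 0.0
```

Call:
jog_arm(moves=[0.012,0.032,0,-1,0.012,0.032,0,-1,0.012,0.032,0,-1,0.012,0.032,0,-1,0.012,0.032,0,-1,0.012,0.032,0,-1,0.012,0.032,0,-1,0.012,0.032,0,-1])

```text
time_s: 1.43
tool_pos: [0.3914, 0.0012, 0.2274]
tool_rot: [3.142, -0.0, 0.195]
wrist_force: [0.2, -0.4, 0.7]
width: 0.094
grip_force: 0.0
```

Call:
jog_arm(moves=[0.012,0.032,0,0,0.012,0.032,0,0,0.012,0.032,0,0,0.012,0.032,0,0,0.012,0.032,0,0,0.012,0.032,0,0,0.012,0.032,0,0,0,0,0,0])

```text
time_s: 2.1
tool_pos: [0.4759, 0.2274, 0.2266]
tool_rot: [-3.141, 0.001, 0.199]
wrist_force: [0.5, -1.0, -0.0]
width: 0.0939
grip_force: 0.0
```

```bash
python3 - <<'E'
from h import *
c=cam("top"); im=cv2.imread("pics/top0.png"); V=cv2.cvtColor(im,cv2.COLOR_BGR2HSV)[...,2]
# pan ring
x0,y0=312,230; k=(V[y0:282,x0:365]<90).astype(np.uint8)
n,l,s,_=cv2.connectedComponentsWithStats(k); 
for i in range(1,n):
    if s[i,4]>40:
        p=np.argwhere(l==i)[:,::-1]+[x0,y0]; e=cv2.fitEllipse(p.astype(np.float32)); P=ray(c,e[0],.04); print("ring",s[i],e,P)
# tray
x0,y0=430,222; k=(V[y0:315,x0:520]<75).astype(np.uint8); 
ct=max(cv2.findContours(k,0,2)[0],key=cv2.contourArea)+[x0,y0]
r=cv2.minAreaRect(ct); P=ray(c,cv2.boxPoints(r),.028)
print(r,P[:,:2],P.mean(0),np.linalg.norm(P[1]-P[0]),np.linalg.norm(P[2]-P[1]))
print(robot.get_state()["tool_pos"],robot.get_state()["tool_rot"])
print(cam("wrist")); cv2.imwrite("pics/w1.png",robot.grab_frame("wrist"))
E
```

```text
ring [  6   4  40  42 271] ((337.6585693359375, 254.70884704589844), (38.082515716552734, 38.46858215332031), 174.84996032714844) [[0.5628 0.0013 0.04  ]]
((473.54559326171875, 268.66455078125), (73.7396011352539, 58.27806854248047), 80.21759033203125) [[ 0.6034 -0.234 ]
 [ 0.6255 -0.3691]
 [ 0.4565 -0.3839]
 [ 0.4357 -0.2526]] [ 0.5303 -0.3099  0.028 ] 0.13689810951526463 0.16957853850072446
[0.4759 0.2274 0.2266] [-3.1411  0.0008  0.1992]
(array([[356.4026,   0.    , 317.3893],
       [  0.    , 356.4026, 237.9602],
       [  0.    ,   0.    ,   1.    ]]), array([0.5428, 0.2411, 0.3852]), array([[ 0.1981, -0.952 , -0.2334],
       [-0.9802, -0.1925, -0.0471],
       [-0.0001,  0.2381, -0.9713]]))
```

View pics/w1.png

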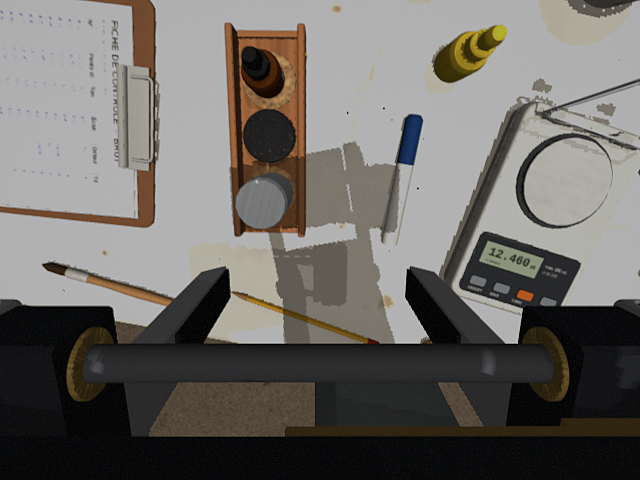

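The wrist view shows the can top near (263,203), the jar at (269,136), the bottle from its bulb at (255,56) to its barrel at (266,85), and the rail ends at (227–305,25) and (233–303,234).

```bash
python3 - <<'E'
from h import *
c=cam("wrist"); im=cv2.imread("pics/w1.png"); hsv=cv2.cvtColor(im,cv2.COLOR_BGR2HSV);H,S,V=cv2.split(hsv)
for n,uv in dict(tl=(228,25),tr=(305,24),bl=(233,235),br=(303,233)).items(): print(n,ray(c,uv,.032)[0,:2])
def fit(m,roi,z,name):
    x0,y0,x1,y1=roi; m=m[y0:y1,x0:x1].astype(np.uint8)
    m=cv2.morphologyEx(m,cv2.MORPH_OPEN,np.ones((3,3)))
    ct=max(cv2.findContours(m,0,1)[0],key=cv2.contourArea); ct=cv2.convexHull(ct)+[x0,y0]
    P=ray(c,ct.reshape(-1,2).astype(float),z)[:,:2].astype(np.float32); 
    (cc,r)=cv2.minEnclosingCircle(P); e=cv2.fitEllipse(P); print(name,cc,r,"ell",e, cv2.minAreaRect(P)); 
fit((V<60),(235,106,302,166),.030,"jar")
gr=(S<45)&(V>80)
fit(gr,(234,168,300,232),.091,"can")
crop=cv2.resize(im[15:245,215:320],None,fx=2.6,fy=2.6,interpolation=2)
m=np.dstack([((V<60)*255).astype(np.uint8)]*3)[15:245,215:320]; g=np.dstack([(gr*255).astype(np.uint8)]*3)[15:245,215:320]
cv2.imwrite("pics/c2.png",np.hstack([crop]+[cv2.resize(a,None,fx=2.3,fy=2.6) for a in(m,g)]))
E
```

```text
tl [0.6326 0.3382]
tr [0.647  0.2713]
bl [0.4432 0.3065]
br [0.4594 0.2371]
jar (0.5457067489624023, 0.2869430482387543) 0.025177089497447014 ell ((0.5458018779754639, 0.28695809841156006), (0.049573734402656555, 0.04969603195786476), 78.52023315429688) ((0.5460052490234375, 0.2871710956096649), (0.049167826771736145, 0.048742882907390594), 55.91949462890625)
can (0.4911561608314514, 0.2765035033226013) 0.021820178255438805 ell ((0.4911465346813202, 0.27669334411621094), (0.04100111126899719, 0.04319794103503227), 69.9749526977539) ((0.49096983671188354, 0.27678611874580383), (0.0417216531932354, 0.04092789068818092), 11.411824226379395)
```

View pics/c2.png

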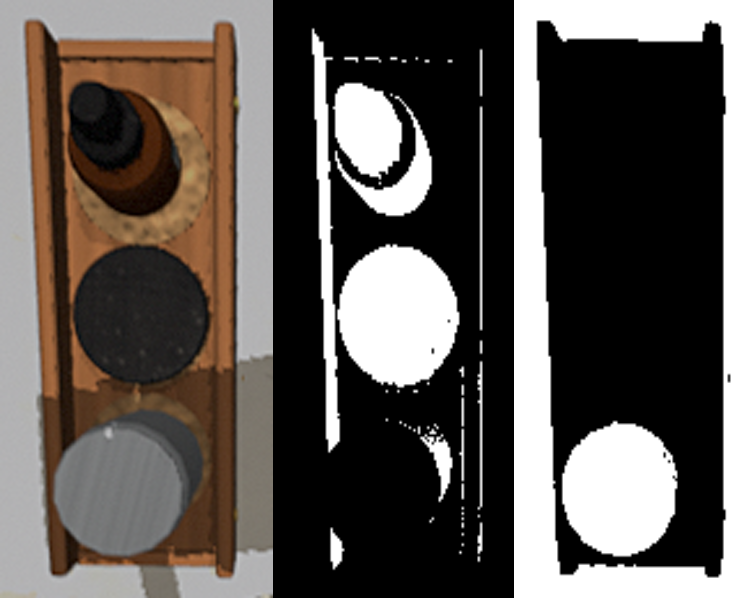

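The crop shows the bulb top at about (249,55), with the bottle in the near-left of the far cork ring, centred near (269,80). The jar and can masks are clean.

```bash
python3 - <<'E'
from h import *
c=cam("wrist")
f=lambda u,v:(u/2.6+215,v/2.6+15)
print("bulb",ray(c,f(88,105),.108)); print("cork",ray(c,f(140,170),.006))
for y in(.291,.293,.295,.297,.299):
  for x in (.599,):
    b=np.array([x,y,.006]);
    # barrel foot circle & shoulder circle in crop pixels
    for z in(.006,.068):
      t=np.linspace(0,6.283,40); q=proj(c,np.c_[x+.017*np.cos(t),y+.017*np.sin(t),0*t+z]); q=(q-[215,15])*2.6
      print(y,z,q.min(0),q.max(0))
E
```

```text
bulb [[0.5969 0.2997 0.108 ]]
cork [[0.5985 0.2991 0.006 ]]
0.291 0.006 [116.6356 124.6635] [205.9757 220.7994]
0.291 0.068 [85.9147 77.199 ] [193.6812 194.1771]
0.293 0.006 [111.4376 123.5159] [200.8067 219.7038]
0.293 0.068 [79.635  75.7958] [187.4438 192.8501]
0.295 0.006 [106.2368 122.3677] [195.635  218.6076]
0.295 0.068 [73.3512 74.3916] [181.2023 191.5222]
0.297 0.006 [101.0331 121.2189] [190.4604 217.5107]
0.297 0.068 [67.0633 72.9865] [174.9568 190.1935]
0.299 0.006 [ 95.8267 120.0695] [185.2831 216.4134]
0.299 0.068 [60.7713 71.5805] [168.7071 188.8639]
```

Call:
jog_arm(moves=[0.03,0.018,0,-0.5,0.03,0.018,0,0,0.03,0.018,0,0,0.032,0.017,0,0,0,0,-0.03,0,0,0,-0.03,0,0,0,-0.03,0,0,0,0,0])

```text
time_s: 2.82
tool_pos: [0.595, 0.2923, 0.1309]
tool_rot: [3.139, 0.01, 0.187]
wrist_force: [-1.0, 0.3, -0.8]
width: 0.0941
grip_force: 0.0
```

Call:
jog_arm(moves=[0,0,-0.025,0,0,0,-0.025,0,0,0,-0.02,0,0,0,-0.008,0,0,0,0,0,0,0,0,0])

```text
time_s: 3.32
tool_pos: [0.5979, 0.2943, 0.0612]
tool_rot: [-3.141, -0.001, 0.187]
wrist_force: [-0.1, 1.4, -0.4]
width: 0.0941
grip_force: 0.0
```

```bash
python3 - <<'E'
from h import *
c=cam("wrist"); s=robot.get_state(); print(s["tool_pos"],s["tool_rot"]); cv2.imwrite("pics/w2.png",robot.grab_frame("wrist"))
E
```

```text
[0.5979 0.2943 0.0612] [-3.1413 -0.0014  0.1872]
```

View pics/w2.png

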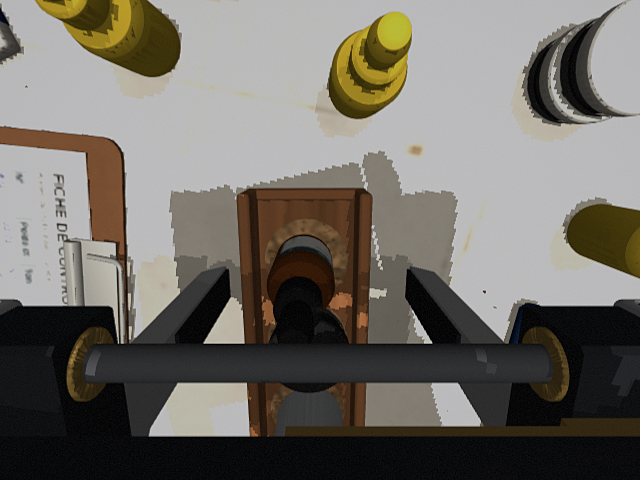

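The near view shows the bottle barrel spanning u≈268–336. That puts it about 7 mm to the +y side of the tool's mid-plane, so I shift before closing.

Call:
jog_arm(moves=[-0.001,0.006,-0.002,0,0,0,0,0,0,0,0,0])

```text
time_s: 3.62
tool_pos: [0.5964, 0.3009, 0.0582]
tool_rot: [-3.141, -0.001, 0.188]
wrist_force: [0.0, -0.5, 0.7]
width: 0.0942
grip_force: 0.0
```

Call:
jog_arm(moves=[0,0,0,0,0,0,0,0,0,0,0,0,0,0,0,0,0,0,0,0,0,0,0,0], hand=1)

```text
time_s: 4.12
tool_pos: [0.5963, 0.3004, 0.0574]
tool_rot: [-3.142, 0.0, 0.187]
wrist_force: [0.7, 0.4, 0.3]
width: 0.0578
grip_force: 0.0
```

Call:
jog_arm(moves=[0,0,0,0,0,0,0,0,0,0,0,0,0,0,0,0,0,0,0,0,0,0,0,0,0,0,0,0])

```text
time_s: 4.7
tool_pos: [0.5963, 0.3004, 0.0574]
tool_rot: [-3.142, 0.0, 0.188]
wrist_force: [0.2, 0.2, -0.3]
width: 0.0336
grip_force: 30.0
```

Call:
jog_arm(moves=[0,0,0.01,0,0,0,0.03,0,0,0,0.03,0,0,0,0.03,0,0,0,0.03,0,0,0,0.03,0,-0.002,-0.02,0,0,-0.002,-0.04,0,0])

```text
time_s: 5.37
tool_pos: [0.5922, 0.2427, 0.22]
tool_rot: [-3.141, -0.004, 0.191]
wrist_force: [0.6, -1.0, -1.6]
width: 0.0333
grip_force: 30.0
```

Call:
jog_arm(moves=[-0.002,-0.04,0,0,-0.002,-0.04,0,0,-0.002,-0.04,0,0,-0.002,-0.04,0,0,-0.002,-0.04,0,0,-0.002,-0.04,0,0,-0.002,-0.04,0,0,-0.002,-0.04,0,0])

```text
time_s: 6.03
tool_pos: [0.5758, -0.0815, 0.2184]
tool_rot: [3.141, -0.001, 0.188]
wrist_force: [1.6, 0.0, -1.8]
width: 0.0334
grip_force: 30.0
```

Call:
jog_arm(moves=[-0.002,-0.04,0,0,-0.002,-0.04,0,0,-0.002,-0.04,0,0,-0.002,-0.04,0,0,0,-0.04,0,0,0,-0.02,0,0,0,-0.01,0,0,0,0,0,0])

```text
time_s: 6.7
tool_pos: [0.5679, -0.3111, 0.2176]
tool_rot: [3.142, 0.0, 0.186]
wrist_force: [0.9, 0.9, -1.5]
width: 0.0335
grip_force: 30.0
```

```bash
python3 - <<'E'
from h import *
c=cam("wrist"); s=robot.get_state(); print(s["tool_pos"],s["tool_rot"],s["width"],s["grip_force"]); im=robot.grab_frame("wrist"); cv2.imwrite("pics/w3.png",im)
def f(p): return ray(c,p,.028)
np.save("w3c.npy",np.array([*c[0],c[1],*c[2]]))
E
```

```text
[ 0.5679 -0.3111  0.2176] [3.1415 0.0001 0.1855] 0.03350389117041824 29.99614119529724
```

View pics/w3.png

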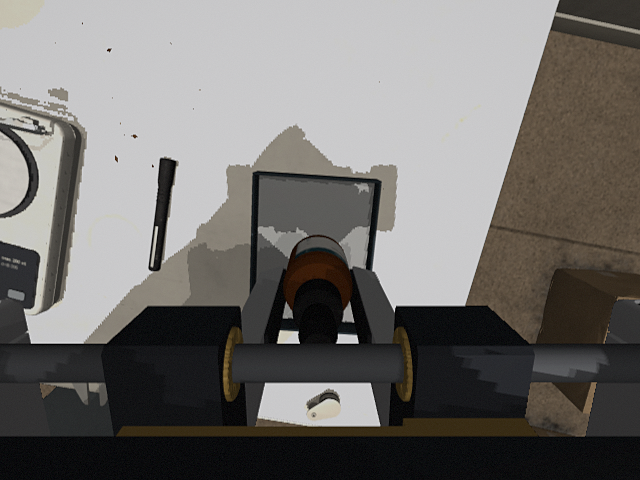

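The tray rim's far corners are at (254,172) and (380,181), and the bottle is centred on the tray laterally.

```bash
python3 - <<'E'
from h import *
c=cam("wrist")
print(ray(c,[(254,172),(380,181),(252,275),(375,270)],.028)[:,:2])
E
```

```text
[[ 0.6044 -0.2404]
 [ 0.6186 -0.3615]
 [ 0.5003 -0.2535]
 [ 0.5292 -0.377 ]]
```

Call:
jog_arm(moves=[0,0,-0.02,0,0,0,-0.035,0,0,0,-0.035,0,0,0,-0.035,0,0,0,-0.02,0,0,0,-0.01,0,0,0,0,0,0,0,0,0])

```text
time_s: 7.42
tool_pos: [0.569, -0.3089, 0.0638]
tool_rot: [3.141, -0.001, 0.189]
wrist_force: [0.3, 0.2, 0.1]
width: 0.0338
grip_force: 30.0
```

Call:
jog_arm(moves=[0,0,-0.002,0,0,0,-0.002,0,0,0,-0.001,0,0,0,0,0,0,0,0,0,0,0,0,0])

```text
time_s: 7.92
tool_pos: [0.5684, -0.3097, 0.0577]
tool_rot: [3.141, -0.0, 0.187]
wrist_force: [0.9, 0.3, 0.1]
width: 0.0334
grip_force: 30.0
```

Call:
jog_arm(moves=[0,0,-0.001,0,0,0,0,0,0,0,0,0])

```text
time_s: 8.17
tool_pos: [0.5683, -0.3096, 0.0564]
tool_rot: [-3.141, 0.0, 0.188]
wrist_force: [0.4, 0.4, -0.8]
width: 0.0332
grip_force: 30.0
```

Call:
jog_arm(moves=[0,0,0,0,0,0,0,0,0,0,0,0,0,0,0,0,0,0,0,0,0,0,0,0,0,0,0,0,0,0,0,0], hand=0)

```text
time_s: 8.83
tool_pos: [0.5683, -0.3096, 0.0564]
tool_rot: [-3.142, 0.0, 0.188]
wrist_force: [-0.4, 0.0, 0.1]
width: 0.0837
grip_force: 0.0
```

Call:
jog_arm(moves=[0,0,0.01,0,0,0,0.03,0,0,0,0.04,0,0,0,0.04,0,0,0,0.04,0,-0.01,0.02,0,0,-0.01,0.04,0,0,-0.01,0.04,0,0])

```text
time_s: 9.5
tool_pos: [0.5375, -0.2091, 0.2174]
tool_rot: [3.141, -0.001, 0.186]
wrist_force: [1.6, 0.4, -1.0]
width: 0.0942
grip_force: 0.0
```

Call:
jog_arm(moves=[-0.01,0.04,0,0,-0.01,0.04,0,0,-0.01,0.04,0,0,-0.01,0.04,0,0,-0.01,0.04,0,0,0,0.04,0,0,0,0.04,0,0,0,0.04,0,0])

```text
time_s: 10.17
tool_pos: [0.4878, 0.1123, 0.2176]
tool_rot: [3.142, -0.001, 0.187]
wrist_force: [1.5, -0.7, 0.6]
width: 0.094
grip_force: 0.0
```

Call:
jog_arm(moves=[0,0.04,0,0,0,0.04,0,0,0,0.04,0,0,0,0.02,0,0,0,0,0,0])

```text
time_s: 10.58
tool_pos: [0.4876, 0.2539, 0.217]
tool_rot: [-3.141, -0.001, 0.191]
wrist_force: [-0.7, -0.2, 0.7]
width: 0.094
grip_force: 0.0
```

```bash
python3 - <<'E'
from h import *
s=robot.get_state(); print(s["tool_pos"],s["tool_rot"],s["width"]); im=robot.grab_frame("top"); wr=robot.grab_frame("wrist")
a=cv2.resize(im[200:330,400:540],(400,371)); cv2.imwrite("pics/c3.png",np.hstack([a,cv2.resize(wr,(400,300))[:,:] if 0 else cv2.copyMakeBorder(cv2.resize(wr,(400,300)),0,71,0,0,0)]))
E
```

```text
[0.4876 0.2539 0.217 ] [-3.141  -0.0006  0.1913] 0.09400846049680983
```

View pics/c3.png

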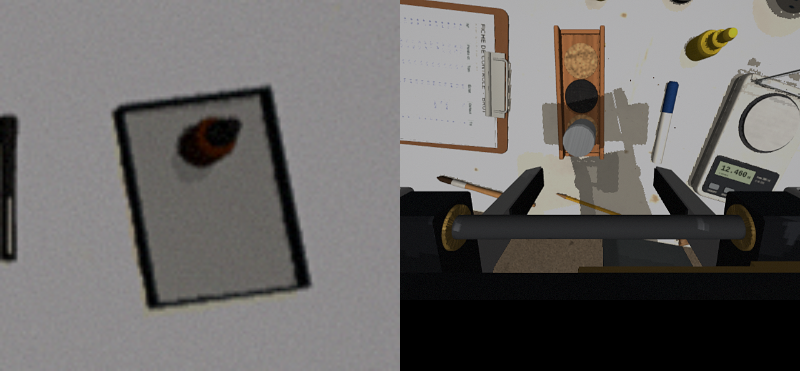

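The bottle stands upright in the far half of the tray, and the rack now holds only the can and jar. I re-measure the can and jar, plus the now bare bottle cork.

```bash
cat >> h.py <<'E'
def fit(c,m,roi,z,name):
    x0,y0,x1,y1=roi; m=m[y0:y1,x0:x1].astype(np.uint8); m=cv2.morphologyEx(m,cv2.MORPH_OPEN,np.ones((3,3)))
    ct=cv2.convexHull(max(cv2.findContours(m,0,1)[0],key=cv2.contourArea))+[x0,y0]
    P=ray(c,ct.reshape(-1,2).astype(float),z)[:,:2].astype(np.float32)
    print(name,cv2.minEnclosingCircle(P),cv2.fitEllipse(P)[:2],cv2.boundingRect(ct))
E
python3 - <<'E'
from h import *
c=cam("wrist"); im=robot.grab_frame("wrist"); cv2.imwrite("pics/w4.png",im); H,S,V=cv2.split(cv2.cvtColor(im,cv2.COLOR_BGR2HSV))
fit(c,V<60,(256,115,325,190),.030,"jar")
fit(c,(S<45)&(V>80),(256,184,322,252),.091,"can")
for p in[(297,62),(273,100),(320,100),(290,100),(268,62),(262,62)]: print(p,im[p[1],p[0]],H[p[1],p[0]],S[p[1],p[0]])
fit(c,(S<150)&(V>90),(262,55,322,130),.006,"cork")
E
```

```text
jar ((0.5467441082000732, 0.29001501202583313), 0.02548305317759514) ((0.5468053817749023, 0.2898423373699188), (0.049869097769260406, 0.05019485205411911)) (262, 127, 54, 55)
can ((0.4918251037597656, 0.2797054946422577), 0.02247934602200985) ((0.4919278621673584, 0.27941131591796875), (0.04043787345290184, 0.04441006854176521)) (259, 199, 50, 53)
(297, 62) [ 48  81 127] 13 159
(273, 100) [ 82 124 165] 15 128
(320, 100) [ 62 102 161] 12 157
(290, 100) [ 81 126 166] 16 131
(268, 62) [ 58  98 155] 12 160
(262, 62) [ 57  94 149] 12 157
cork ((0.5991566777229309, 0.3014177680015564), 0.026582838967442513) ((0.5992321372032166, 0.30160409212112427), (0.052076827734708786, 0.05271444469690323)) (262, 69, 53, 58)
```

Call:
jog_arm(moves=[0.004,0.013,-0.02,0,0,0.013,-0.03,0,0,0,-0.03,0,0,0,-0.03,0,0,0,-0.02,0,0,0,0,0,0,0,0,0])

```text
time_s: 11.32
tool_pos: [0.4925, 0.2753, 0.0868]
tool_rot: [3.141, 0.001, 0.186]
wrist_force: [0.2, 0.5, 1.1]
width: 0.0938
grip_force: 0.0
```

```bash
python3 - <<'E'
from h import *
c=cam("wrist"); s=robot.get_state();print(s["tool_pos"]); im=robot.grab_frame("wrist"); cv2.imwrite("pics/w5.png",im)
E
```

```text
[0.4925 0.2753 0.0868]
```

View pics/w5.png

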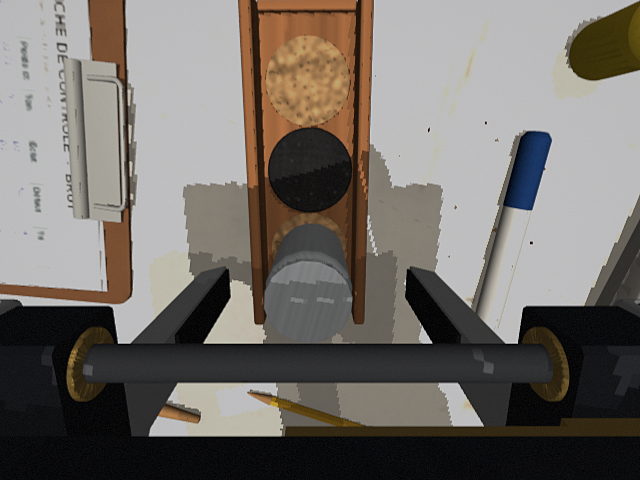

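The can top spans u 264–353, the jar is centred at about (310,170), and the bare cork spans (266–350, 36–125).

```bash
python3 - <<'E'
from h import *
c=cam("wrist"); im=cv2.imread("pics/w5.png"); H,S,V=cv2.split(cv2.cvtColor(im,cv2.COLOR_BGR2HSV))
print("can edges",ray(c,[(264,297),(353,297)],.091)[:,:2], ray(c,[(264,297),(353,297)],.091)[:,:2].mean(0))
fit(c,V<75,(262,122,356,218),.030,"jar")
P=ray(c,[(266,80),(350,80),(308,36),(308,125)],.006)[:,:2]; print("cork",P[:2].mean(0),P[2:].mean(0),np.linalg.norm(P[0]-P[1]))
print("rails",ray(c,[(238,10),(374,10),(256,300),(364,300)],.032)[:,:2])
E
```

```text
can edges [[0.49   0.3008]
 [0.4978 0.2599]] [0.4939 0.2803]
jar ((0.5488185882568359, 0.2828925848007202), 0.03390568494796753) ((0.550211489200592, 0.2772212326526642), (0.058515727519989014, 0.0799577534198761)) (268, 122, 88, 96)
cork [0.6015 0.3024] [0.6005 0.3022] 0.052720066481154126
rails [[0.6244 0.3441]
 [0.6379 0.2724]
 [0.4606 0.3103]
 [0.4735 0.2416]]
```

Call:
jog_arm(moves=[0,0.005,-0.01,0,0,0,-0.009,0,0,0,0,0,0,0,0,0])

```text
time_s: 11.7
tool_pos: [0.4921, 0.2813, 0.0672]
tool_rot: [3.141, 0.001, 0.188]
wrist_force: [-0.3, 0.8, 0.0]
width: 0.0942
grip_force: 0.0
```

Call:
jog_arm(moves=[0,0,0,0,0,0,0,0,0,0,0,0,0,0,0,0,0,0,0,0,0,0,0,0,0,0,0,0,0,0,0,0], hand=1)

```text
time_s: 12.37
tool_pos: [0.4923, 0.2814, 0.0675]
tool_rot: [3.142, -0.0, 0.188]
wrist_force: [0.1, 0.5, 0.2]
width: 0.0445
grip_force: 2.3
```

Call:
jog_arm(moves=[0,0,0,0,0,0,0,0,0,0,0,0,0,0,0,0,0,0,0,0])

```text
time_s: 12.78
tool_pos: [0.4923, 0.2814, 0.0674]
tool_rot: [3.142, 0.0, 0.188]
wrist_force: [-0.3, -0.3, 0.8]
width: 0.0435
grip_force: 29.9
```

Call:
jog_arm(moves=[0,0,0.01,0,0,0,0.03,0,0,0,0.03,0,0,0,0.03,0,0,0,0.03,0,0,0,0.025,0,0,-0.02,0,0,0,-0.04,0,0])

```text
time_s: 13.45
tool_pos: [0.4923, 0.2232, 0.2245]
tool_rot: [-3.141, -0.003, 0.191]
wrist_force: [1.4, -1.3, -1.8]
width: 0.0435
grip_force: 29.9
```

Call:
jog_arm(moves=[0,-0.04,0,0,0,-0.04,0,0,0,-0.04,0,0,0,-0.04,0,0,0,-0.04,0,0,0,-0.04,0,0,0,-0.04,0,0,0,-0.04,0,0])

```text
time_s: 14.12
tool_pos: [0.4917, -0.1005, 0.2233]
tool_rot: [3.141, -0.001, 0.188]
wrist_force: [0.6, 0.4, -1.6]
width: 0.0438
grip_force: 29.9
```

Call:
jog_arm(moves=[0,-0.04,0,0,0,-0.04,0,0,0,-0.04,0,0,0,-0.04,0,0,-0.004,-0.04,0,0,0,-0.017,0,0,0,0,0,0,0,0,0,0])

```text
time_s: 14.78
tool_pos: [0.4879, -0.316, 0.2226]
tool_rot: [-3.141, 0.0, 0.186]
wrist_force: [0.2, -0.0, -0.9]
width: 0.0435
grip_force: 29.9
```

Call:
jog_arm(moves=[0,0,-0.02,0,0,0,-0.035,0,0,0,-0.035,0,0,0,-0.03,0,0,0,-0.02,0,0,0,-0.008,0,0,0,0,0,0,0,0,0])

```text
time_s: 15.45
tool_pos: [0.4889, -0.3152, 0.0757]
tool_rot: [3.141, -0.001, 0.188]
wrist_force: [0.3, -0.2, -0.8]
width: 0.0435
grip_force: 29.9
```

Call:
jog_arm(moves=[0,0,-0.005,0,0,0,-0.002,0,0,0,-0.001,0,0,0,0,0,0,0,0,0])

```text
time_s: 15.87
tool_pos: [0.4884, -0.3157, 0.0668]
tool_rot: [3.141, -0.0, 0.187]
wrist_force: [-0.1, 0.1, -1.4]
width: 0.0435
grip_force: 29.9
```

Call:
jog_arm(moves=[0,0,0,0,0,0,0,0,0,0,0,0,0,0,0,0,0,0,0,0,0,0,0,0,0,0,0,0,0,0,0,0], hand=0)

```text
time_s: 16.53
tool_pos: [0.4883, -0.3156, 0.0665]
tool_rot: [3.142, -0.0, 0.188]
wrist_force: [-0.9, -0.0, -0.4]
width: 0.0919
grip_force: 0.0
```

Call:
jog_arm(moves=[0,0,0.01,0,0,0,0.03,0,0,0,0.04,0,0,0,0.04,0,0,0,0.035,0,0,0.02,0,0,0,0.04,0,5,0,0.04,0,6])

```text
time_s: 17.2
tool_pos: [0.4879, -0.215, 0.2225]
tool_rot: [3.141, -0.001, 0.381]
wrist_force: [1.2, 0.6, -0.2]
width: 0.0941
grip_force: 0.0
```

Call:
jog_arm(moves=[0,0.04,0,6,0.005,0.04,0,6,0.005,0.04,0,6,0.005,0.04,0,6,0.005,0.04,0,6,0.005,0.04,0,6,0.005,0.04,0,6,0.005,0.04,0,6])

```text
time_s: 17.87
tool_pos: [0.5231, 0.1065, 0.2225]
tool_rot: [3.141, -0.0, 1.223]
wrist_force: [0.8, -0.5, 0.3]
width: 0.0938
grip_force: 0.0
```

Call:
jog_arm(moves=[0.005,0.04,0,6,0.005,0.04,0,6,0.005,0.04,0,6,0.005,0.04,0,6,0.003,0.026,0,6,0,0,0,1.5,0,0,0,0,0,0,0,0])

```text
time_s: 18.53
tool_pos: [0.5462, 0.2902, 0.2219]
tool_rot: [3.141, 0.0, 1.766]
wrist_force: [0.2, 0.4, 0.5]
width: 0.0941
grip_force: 0.0
```

Call:
jog_arm(moves=[0,0,-0.02,0,0,0,-0.03,0,0,0,-0.03,0,0,0,-0.03,0,0,0,-0.01,0,0,0,0,0,0,0,0,0])

```text
time_s: 19.12
tool_pos: [0.5469, 0.2901, 0.1029]
tool_rot: [3.141, -0.0, 1.766]
wrist_force: [0.1, 0.4, 0.2]
width: 0.094
grip_force: 0.0
```

```bash
python3 - <<'E'
from h import *
c=cam("wrist"); s=robot.get_state(); print(s["tool_pos"],s["tool_rot"],s["q"]); im=robot.grab_frame("wrist"); cv2.imwrite("pics/w6.png",im)
a=cv2.resize(robot.grab_frame("top")[215:315,430:520],(360,400)); cv2.imwrite("pics/c4.png",np.hstack([cv2.resize(im,(440,330)),a[:330]]))
E
```

```text
[0.5469 0.2901 0.1029] [ 3.1406 -0.0002  1.7657] [ 0.4285  0.5718  1.436  -0.      1.1328  0.2337]
```

View pics/c4.png

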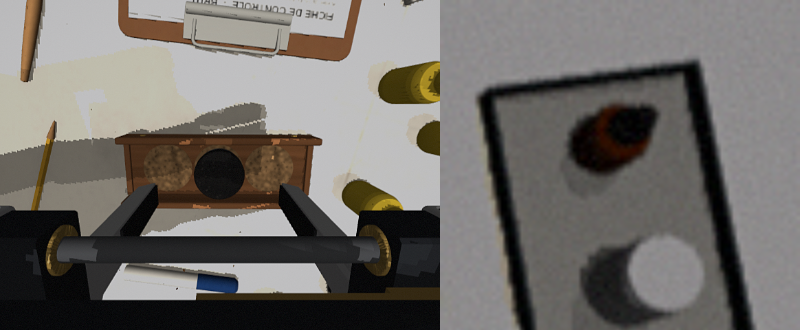

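Both bottle and can stand upright in the tray. The jar lies between the open fingers, with bare corks on both sides.

```bash
python3 - <<'E'
from h import *
c=cam("wrist"); im=cv2.imread("pics/w6.png"); H,S,V=cv2.split(cv2.cvtColor(im,cv2.COLOR_BGR2HSV))
fit(c,(V<70)&(S<70),(275,210,365,300),.030,"jar")
s=1.4545; P=ray(c,np.array([(124,137),(321,137),(127,203),(312,207)])*s,.032)[:,:2]; print(P)
q=ray(c,np.array([(168,167),(270,167)])*s,.006)[:,:2]; print("corks",q)
E
```

```text
jar ((0.5477666854858398, 0.29083389043807983), 0.024932684376835823) ((0.5477343797683716, 0.29045629501342773), (0.04710455611348152, 0.04937804862856865)) (284, 220, 66, 69)
[[0.4526 0.3107]
 [0.635  0.3468]
 [0.4626 0.2447]
 [0.6468 0.2767]]
corks [[0.4936 0.2822]
 [0.6018 0.3036]]
```

Call:
jog_arm(moves=[0.001,0.001,-0.02,0,0,0,-0.02,0,0,0,-0.015,0,0,0,-0.01,0,0,0,-0.005,0,0,0,0,0,0,0,0,0])

```text
time_s: 19.8
tool_pos: [0.5478, 0.2916, 0.0326]
tool_rot: [3.14, -0.0, 1.767]
wrist_force: [0.4, 0.2, 0.3]
width: 0.0942
grip_force: 0.0
```

Call:
jog_arm(moves=[0,0,0,0,0,0,0,0,0,0,0,0,0,0,0,0,0,0,0,0,0,0,0,0,0,0,0,0,0,0,0,0], hand=1)

```text
time_s: 20.47
tool_pos: [0.5473, 0.2914, 0.0315]
tool_rot: [-3.142, 0.0, 1.767]
wrist_force: [0.9, 0.0, 0.3]
width: 0.0492
grip_force: 30.0
```

Call:
jog_arm(moves=[0,0,0,0,0,0,0,0,0,0,0,0])

```text
time_s: 20.72
tool_pos: [0.5473, 0.2914, 0.0314]
tool_rot: [-3.142, 0.0, 1.767]
wrist_force: [-0.2, 0.5, 1.1]
width: 0.0488
grip_force: 30.0
```

Call:
jog_arm(moves=[0,0,0.01,0,0,0,0.03,0,0,0,0.04,0,0,0,0.04,0,0,0,0.04,0,0,-0.02,0,0,0,-0.03,0,0,0,0,0,0])

```text
time_s: 21.38
tool_pos: [0.5475, 0.2381, 0.1929]
tool_rot: [3.14, 0.001, 1.765]
wrist_force: [1.3, 0.5, 0.1]
width: 0.0489
grip_force: 30.0
```

```bash
python3 - <<'E'
from h import *
c=(robot.camera_model("wrist")["intrinsics"],np.array([0.5428,0.2411,0.3852]),np.array([[0.1981,-0.952,-0.2334],[-0.9802,-0.1925,-0.0471],[-0.0001,0.2381,-0.9713]]))
def ring(im,c,roi,thr,z,lo):
    V=cv2.cvtColor(im,cv2.COLOR_BGR2HSV)[...,2]; x0,y0,x1,y1=roi
    n,l,s,_=cv2.connectedComponentsWithStats((V[y0:y1,x0:x1]<thr).astype(np.uint8))
    for i in range(1,n):
        if s[i,4]>lo:
            m=(l==i).astype(np.uint8); ct=cv2.convexHull(max(cv2.findContours(m,0,1)[0],key=cv2.contourArea))+[x0,y0]
            P=ray(c,ct.reshape(-1,2).astype(float),z)[:,:2].astype(np.float32); print(s[i],cv2.minEnclosingCircle(P),cv2.fitEllipse(P)[:2])
im=cv2.imread("pics/w1.png")
ring(im,c,(510,128,622,235),110,.040,150)
print("ellipse edges",ray(c,[(517,185),(612,172),(568,134),(553,228)],.04)[:,:2])
# scale side: front corners of the body (approx) for yaw
t=cam("top"); P=ray(t,np.array([[(395-360)/4.35+295,0],[0,0]]),.0)
g=lambda u,v:((u-350)/4.35+295,v/4.35+210)
L=ray(t,[g(397,430),g(430,100),g(632,430),g(661,120)],.03)[:,:2]; print(L, np.degrees(np.arctan2(*(L[1]-L[0])[::-1])),np.degrees(np.arctan2(*(L[3]-L[2])[::-1])))
print("top ring",ray(t,g(538,198),.04),"top jar",ray(t,(213.2,263.6),.03))
s=robot.get_state(); print(s["tool_pos"],s["grip_force"],s["width"])
E
```

```text
[   6    0  106  101 1300] ((0.5668561458587646, -0.0005139186978340149), 0.052855197340250015) ((0.5649375915527344, -0.0005433754995465279), (0.09084849804639816, 0.10497203469276428))
ellipse edges [[ 0.5493  0.0465]
 [ 0.579  -0.0382]
 [ 0.6037  0.0155]
 [ 0.516  -0.0023]]
[[ 0.4415  0.0749]
 [ 0.6164  0.0564]
 [ 0.4402 -0.0468]
 [ 0.6041 -0.0666]] -6.0504556332010395 -6.890532277515758
top ring [[0.5609 0.0001 0.04  ]] top jar [[0.547  0.2869 0.03  ]]
[0.5475 0.2381 0.1929] 29.99945729970932 0.04892616930751345
```

Call:
jog_arm(moves=[0.002,-0.035,0,0,0.002,-0.04,0,0,0.002,-0.04,0,0,0.002,-0.04,0,0,0.002,-0.04,0,0,0.002,-0.04,0,0,0,-0.04,0,0,0,-0.035,0,0])

```text
time_s: 22.05
tool_pos: [0.559, -0.0708, 0.1921]
tool_rot: [3.141, 0.0, 1.767]
wrist_force: [-0.0, -0.0, -0.9]
width: 0.0489
grip_force: 30.0
```

Call:
jog_arm(moves=[0,-0.02,0,0,0,0,0,0,0,0,0,0])

```text
time_s: 22.3
tool_pos: [0.5592, -0.0891, 0.1918]
tool_rot: [3.141, -0.0, 1.765]
wrist_force: [-0.1, 0.6, -1.0]
width: 0.049
grip_force: 30.0
```

```bash
python3 - <<'E'
from h import *
c=cam("wrist"); s=robot.get_state(); print(s["tool_pos"],s["tool_rot"],c[1]); im=robot.grab_frame("wrist"); cv2.imwrite("pics/w7.png",im)
E
```

```text
[ 0.5592 -0.0891  0.1918] [ 3.1415 -0.0001  1.7652] [ 0.5458 -0.0219  0.3505]
```

View pics/w7.png

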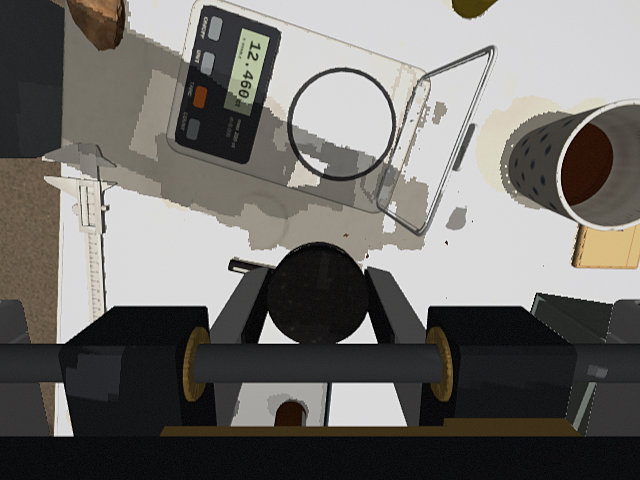

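The pan ring spans u 288–395 and v 68–181, the held jar's lid is centred at about (318,292), and the scale's side edge runs from (168,150) to (378,213).

```bash
python3 - <<'E'
from h import *
c=cam("wrist")
P=ray(c,[(288,122),(395,127),(343,67.5),(341,181)],.04)[:,:2]; print("pan",P[:2].mean(0),P[2:].mean(0),np.linalg.norm(P[0]-P[1]),np.linalg.norm(P[2]-P[3]))
L=ray(c,[(178,155),(370,211)],.03)[:,:2]; d=L[1]-L[0]; print("yaw",np.degrees(np.arctan2(d[1],d[0])))
J=ray(c,[(267,292),(371,292),(318,241.5),(318,345)],.1904)[:,:2]; print("jar",J[:2].mean(0),J[2:].mean(0),np.linalg.norm(J[0]-J[1]),np.linalg.norm(J[2]-J[3]))
E
```

```text
pan [0.5611 0.004 ] [0.5618 0.0026] 0.08917862046657735 0.09029253813770713
yaw -5.028998474657631
jar [ 0.5592 -0.0853] [ 0.5591 -0.087 ] 0.04992259533109044 0.05326463977355457
```

Call:
jog_arm(moves=[0,0,0,6,0,0.01,0,6.7,0,0.01,0,6.7,0,0.012,0,6.7,0,0.012,0,6.7,0,0.012,0,6.7,0.001,0.012,0,6.7,0.001,0.012,0,6.7])

```text
time_s: 23.02
tool_pos: [0.5612, -0.0063, 0.1918]
tool_rot: [3.141, 0.0, 2.698]
wrist_force: [-0.4, 0.3, 0.5]
width: 0.0494
grip_force: 30.0
```

Call:
jog_arm(moves=[0.001,0.012,0,6.7,0,0,0,6.7,0,0,0,6.7,0,0,0,0,0,0,0,0,0,0,0,0])

```text
time_s: 23.52
tool_pos: [0.5622, 0.0041, 0.1915]
tool_rot: [3.142, 0.0, 3.038]
wrist_force: [-0.3, -0.2, -0.2]
width: 0.049
grip_force: 30.0
```

Call:
jog_arm(moves=[0,-0.001,-0.02,0,0,0,-0.03,0,0,0,-0.03,0,0,0,-0.02,0,0,0,-0.01,0,0,0,-0.008,0,0,0,0,0,0,0,0,0])

```text
time_s: 24.18
tool_pos: [0.5627, 0.0024, 0.0743]
tool_rot: [3.142, 0.001, 3.04]
wrist_force: [-0.2, 0.0, -0.7]
width: 0.049
grip_force: 30.0
```

Call:
jog_arm(moves=[0,0,-0.003,0,0,0,-0.002,0,0,0,0,0,0,0,0,0])

```text
time_s: 24.52
tool_pos: [0.5624, 0.0024, 0.0688]
tool_rot: [-3.142, 0.0, 3.041]
wrist_force: [-0.3, -0.2, -0.4]
width: 0.0492
grip_force: 30.0
```

Call:
jog_arm(moves=[0,0,-0.0015,0,0,0,-0.0015,0,0,0,0,0,0,0,0,0])

```text
time_s: 24.85
tool_pos: [0.5625, 0.0024, 0.0659]
tool_rot: [-3.142, 0.001, 3.041]
wrist_force: [-1.7, 0.5, 5.3]
width: 0.0491
grip_force: 30.0
```

Call:
jog_arm(moves=[0,0,0,0,0,0,0,0,0,0,0,0,0,0,0,0,0,0,0,0,0,0,0,0,0,0,0,0,0,0,0,0], hand=0)

```text
time_s: 25.52
tool_pos: [0.5623, 0.0024, 0.0654]
tool_rot: [3.142, 0.0, 3.041]
wrist_force: [-0.4, 0.1, -0.3]
width: 0.0936
grip_force: 0.0
```

Call:
jog_arm(moves=[0,0,0.01,0,0,0,0.02,0,0,0,0.03,0,0,0,0.04,0,0,0,0.03,0,0,-0.02,0.02,-2,0,-0.03,0,-6,0,-0.03,0,-6])

```text
time_s: 26.18
tool_pos: [0.5626, -0.0782, 0.218]
tool_rot: [3.141, 0.003, 2.794]
wrist_force: [0.5, 1.3, 0.1]
width: 0.0938
grip_force: 0.0
```

Call:
jog_arm(moves=[0,-0.02,0,-7,0,0,0,-7,0,0,0,-7,0,0,0,-7,0,0,0,-7,0,0,0,-7,0,0,0,-7,0,0,0,-7])

```text
time_s: 26.85
tool_pos: [0.5622, -0.0976, 0.2163]
tool_rot: [3.141, 0.0, 1.813]
wrist_force: [0.2, -0.2, 0.3]
width: 0.0944
grip_force: 0.0
```

Call:
jog_arm(moves=[0,0,0,-3,0,0,0,0,0,0,0,0])

```text
time_s: 27.1
tool_pos: [0.5623, -0.0976, 0.216]
tool_rot: [3.141, 0.0, 1.769]
wrist_force: [-0.1, -0.4, 0.5]
width: 0.0943
grip_force: 0.0
```

```bash
python3 - <<'E'
from h import *
c=cam("wrist"); s=robot.get_state(); print(s["tool_pos"],s["tool_rot"],c[1]); im=robot.grab_frame("wrist"); cv2.imwrite("pics/w8.png",im)
E
```

```text
[ 0.5623 -0.0976  0.216 ] [3.1412 0.0002 1.7692] [ 0.5485 -0.0305  0.3747]
```

View pics/w8.png

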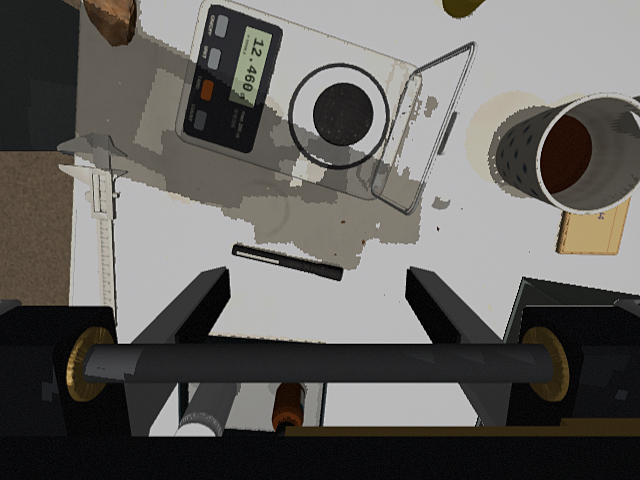

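The jar's lid is centred at about (343,114), inside the pan ring (289–388, 63–168).

```bash
python3 - <<'E'
from h import *
c=cam("wrist"); im=cv2.imread("pics/w8.png"); H,S,V=cv2.split(cv2.cvtColor(im,cv2.COLOR_BGR2HSV))
fit(c,V<75,(305,76,380,153),.064,"jar")
P=ray(c,[(289,113),(388,117),(340,63),(337,168)],.04)[:,:2]; print("pan",P[:2].mean(0),P[2:].mean(0))
E
```

```text
jar ((0.5630607604980469, 0.0019529730780050159), 0.025089411064982414) ((0.5630705952644348, 0.002038653939962387), (0.049207936972379684, 0.04996608570218086)) (313, 83, 60, 64)
pan [0.5607 0.0038] [0.5611 0.0019]
```

Call:
jog_arm(moves=[0,-0.01,0,-7,0,-0.02,0,-7,0,-0.02,0,-7,0,-0.02,0,-7,0,-0.02,0,-7,0,-0.02,0,-7,0,-0.02,0,-7,0,-0.02,0,-7])

```text
time_s: 27.82
tool_pos: [0.5622, -0.2486, 0.2157]
tool_rot: [3.142, -0.0, 0.786]
wrist_force: [0.5, 0.6, 0.8]
width: 0.0937
grip_force: 0.0
```

Call:
jog_arm(moves=[0,-0.02,0,-7,0.002,-0.02,0,-7,0.002,-0.02,0,-7,0.002,-0.002,0,-7,0,0,0,-6.6,0,0,0,0,0,0,0,0,0,0,0,0])

```text
time_s: 28.48
tool_pos: [0.5683, -0.3094, 0.2156]
tool_rot: [-3.142, -0.0, 0.191]
wrist_force: [-0.2, 0.3, 0.3]
width: 0.0939
grip_force: 0.0
```

```bash
python3 - <<'E'
from h import *
c=cam("wrist"); s=robot.get_state(); print(s["tool_pos"],s["tool_rot"]); print(proj(c,[[.5683,-.3096,.107],[.4884,-.3157,.09]])); im=robot.grab_frame("wrist"); cv2.imwrite("pics/w9.png",im)
E
```

```text
[ 0.5683 -0.3094  0.2156] [-3.1416 -0.      0.1909]
[[317.7924 241.547 ]
 [307.2194 325.0708]]
```

View pics/w9.png

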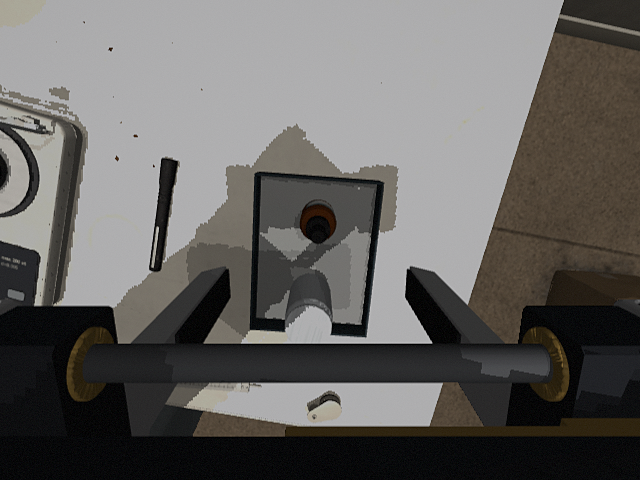

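The bulb is at (319,232), but the grip point predicts (318,241). The bottle was therefore gripped about 6 mm off the pad centre, and I'll apply the same +5 mm shift when picking up and when putting back.

Call:
jog_arm(moves=[0.005,0,-0.02,0,0,0,-0.035,0,0,0,-0.035,0,0,0,-0.035,0,0,0,-0.02,0,0,0,-0.01,0,0,0,-0.003,0,0,0,0,0])

```text
time_s: 29.2
tool_pos: [0.5736, -0.3097, 0.0579]
tool_rot: [3.141, -0.0, 0.187]
wrist_force: [0.3, 0.0, 0.4]
width: 0.0936
grip_force: 0.0
```

Call:
jog_arm(moves=[0,0,0,0,0,0,0,0,0,0,0,0,0,0,0,0,0,0,0,0,0,0,0,0,0,0,0,0,0,0,0,0], hand=1)

```text
time_s: 29.87
tool_pos: [0.5733, -0.3096, 0.0575]
tool_rot: [-3.142, -0.0, 0.186]
wrist_force: [-0.3, -0.1, 0.1]
width: 0.0442
grip_force: 0.0
```

Call:
jog_arm(moves=[0,0,0,0,0,0,0,0,0,0,0,0,0,0,0,0,0,0,0,0,0,0,0,0])

```text
time_s: 30.37
tool_pos: [0.5733, -0.3096, 0.0574]
tool_rot: [-3.142, 0.0, 0.186]
wrist_force: [0.8, 0.4, -0.1]
width: 0.0336
grip_force: 30.0
```

Call:
jog_arm(moves=[0,0,0.01,0,0,0,0.03,0,0,0,0.035,0,0,0,0.035,0,0,0,0.035,0,0,0,0.02,0,0,0.02,0,0,0,0.04,0,0])

```text
time_s: 31.03
tool_pos: [0.5731, -0.2519, 0.2244]
tool_rot: [3.139, -0.002, 0.182]
wrist_force: [1.4, 0.1, -1.3]
width: 0.0333
grip_force: 30.0
```

Call:
jog_arm(moves=[0,0.04,0,0,0,0.04,0,0,0,0.04,0,0,0,0.04,0,0,0,0.04,0,0,0,0.04,0,0,0,0.04,0,0,0,0.04,0,0])

```text
time_s: 31.7
tool_pos: [0.5729, 0.0723, 0.2235]
tool_rot: [3.141, -0.001, 0.186]
wrist_force: [1.3, -0.4, -0.6]
width: 0.0336
grip_force: 30.0
```

Call:
jog_arm(moves=[0.005,0.04,0,0,0.005,0.04,0,0,0.005,0.04,0,0,0.005,0.04,0,0,0.005,0.04,0,0,0.003,0.03,0,0,0,0,0,0,0,0,0,0])

```text
time_s: 32.37
tool_pos: [0.6008, 0.3017, 0.2225]
tool_rot: [3.141, 0.0, 0.188]
wrist_force: [-0.6, 0.3, -0.7]
width: 0.0335
grip_force: 30.0
```

Call:
jog_arm(moves=[0,-0.001,-0.02,0,0,0,-0.035,0,0,0,-0.035,0,0,0,-0.03,0,0,0,-0.02,0,0,0,-0.012,0,0,0,0,0,0,0,0,0])

```text
time_s: 33.03
tool_pos: [0.6018, 0.2988, 0.0716]
tool_rot: [-3.141, -0.001, 0.185]
wrist_force: [-0.0, 0.4, -0.0]
width: 0.0336
grip_force: 30.0
```

Call:
jog_arm(moves=[0,0,-0.005,0,0,0,-0.002,0,0,0,-0.002,0,0,0,0,0,0,0,0,0])

```text
time_s: 33.45
tool_pos: [0.6014, 0.2994, 0.0617]
tool_rot: [-3.142, -0.0, 0.186]
wrist_force: [-1.2, 0.4, -0.8]
width: 0.0334
grip_force: 30.0
```

Call:
jog_arm(moves=[0,0.001,-0.0015,0,0,0,-0.0015,0,0,0,0,0,0,0,0,0])

```text
time_s: 33.78
tool_pos: [0.6014, 0.3006, 0.0586]
tool_rot: [-3.141, -0.0, 0.186]
wrist_force: [0.7, 0.9, 0.5]
width: 0.0336
grip_force: 30.0
```

Release, then go for the can at (0.4884, -0.3157, 0.0665).

Call:
jog_arm(moves=[0,0,0,0,0,0,0,0,0,0,0,0,0,0,0,0,0,0,0,0,0,0,0,0,0,0,0,0,0,0,0,0], hand=0)

```text
time_s: 34.45
tool_pos: [0.6013, 0.3004, 0.0585]
tool_rot: [3.142, 0.0, 0.186]
wrist_force: [0.7, -0.2, 0.7]
width: 0.0831
grip_force: 0.0
```

Call:
jog_arm(moves=[0,0,0.01,0,0,0,0.03,0,0,0,0.04,0,0,0,0.04,0,0,0,0.04,0,0,-0.02,0,0,-0.01,-0.04,0,0,-0.01,-0.04,0,0])

```text
time_s: 35.12
tool_pos: [0.5807, 0.1999, 0.2194]
tool_rot: [-3.142, -0.001, 0.188]
wrist_force: [1.1, -0.7, -0.1]
width: 0.094
grip_force: 0.0
```

Call:
jog_arm(moves=[-0.01,-0.04,0,0,-0.01,-0.04,0,0,-0.01,-0.04,0,0,-0.01,-0.04,0,0,-0.01,-0.04,0,0,-0.01,-0.04,0,0,-0.01,-0.04,0,0,-0.01,-0.04,0,0])

```text
time_s: 35.78
tool_pos: [0.5004, -0.1213, 0.2195]
tool_rot: [3.141, -0.001, 0.186]
wrist_force: [-0.2, 0.8, -0.5]
width: 0.094
grip_force: 0.0
```

Call:
jog_arm(moves=[-0.01,-0.04,0,0,-0.003,-0.04,0,0,0,-0.04,0,0,0,-0.04,0,0,0,-0.036,0,0,0,0,0,0,0,0,0,0])

```text
time_s: 36.37
tool_pos: [0.4878, -0.317, 0.2187]
tool_rot: [-3.142, -0.0, 0.183]
wrist_force: [-1.4, 0.4, -0.8]
width: 0.0942
grip_force: 0.0
```

```bash
python3 - <<'E'
from h import *
c=cam("wrist"); s=robot.get_state(); print(s["tool_pos"],s["tool_rot"]); im=robot.grab_frame("wrist"); cv2.imwrite("pics/w10.png",im); t=robot.grab_frame("top"); cv2.imwrite("pics/t10.png",t)
print(proj(c,[[.4884,-.3157,.09]]))
cv2.imwrite("pics/c5.png",np.hstack([cv2.resize(im[120:400,180:460],(400,400)),cv2.resize(t[215:315,180:280],(400,400))]))
E
```

```text
[ 0.4878 -0.317   0.2187] [-3.1415 -0.      0.1832]
[[316.1378 234.557 ]]
```

View pics/c5.png

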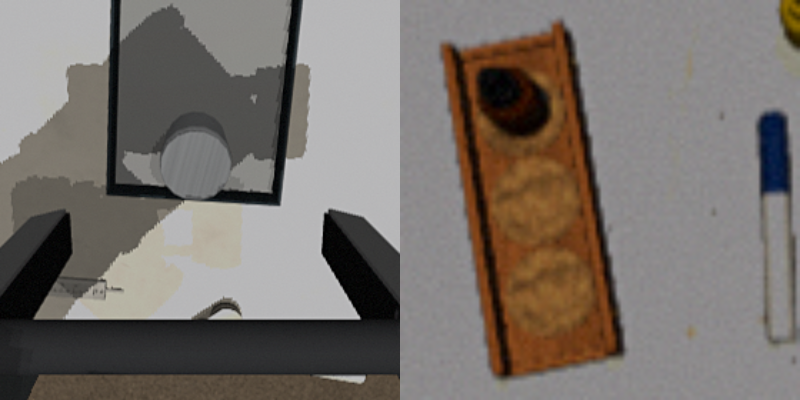

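The can top is at about (317,232), matching the prediction (316,235). The bottle stands upright on its cork again.

Call:
jog_arm(moves=[0,0.001,-0.02,0,0,0,-0.035,0,0,0,-0.035,0,0,0,-0.03,0,0,0,-0.02,0,0,0,-0.01,0,0,0,-0.001,0,0,0,0,0])

```text
time_s: 37.13
tool_pos: [0.4888, -0.3142, 0.0684]
tool_rot: [3.141, -0.001, 0.187]
wrist_force: [0.3, -0.1, 0.1]
width: 0.0939
grip_force: 0.0
```

Call:
jog_arm(moves=[0,0,0,0,0,0,0,0,0,0,0,0,0,0,0,0,0,0,0,0,0,0,0,0,0,0,0,0,0,0,0,0], hand=1)

```text
time_s: 37.8
tool_pos: [0.4883, -0.3147, 0.0675]
tool_rot: [3.141, -0.0, 0.186]
wrist_force: [-0.7, 0.0, -1.0]
width: 0.0441
grip_force: 3.7
```

Call:
jog_arm(moves=[0,0,0,0,0,0,0,0,0,0,0,0,0,0,0,0,0,0,0,0])

```text
time_s: 38.22
tool_pos: [0.4883, -0.3146, 0.0675]
tool_rot: [3.142, -0.0, 0.186]
wrist_force: [1.1, -0.0, 0.2]
width: 0.0431
grip_force: 29.9
```

Call:
jog_arm(moves=[0,0,0.01,0,0,0,0.03,0,0,0,0.03,0,0,0,0.03,0,0,0,0.03,0,0,0,0.025,0,0,0.02,0,0,0,0.04,0,0])

```text
time_s: 38.88
tool_pos: [0.4882, -0.2565, 0.2243]
tool_rot: [3.139, -0.002, 0.182]
wrist_force: [0.5, 0.1, -1.3]
width: 0.0434
grip_force: 29.9
```

Call:
jog_arm(moves=[0,0.04,0,0,0,0.04,0,0,0,0.04,0,0,0,0.04,0,0,0,0.04,0,0,0,0.04,0,0,0,0.04,0,0,0,0.04,0,0])

```text
time_s: 39.55
tool_pos: [0.4877, 0.0673, 0.2233]
tool_rot: [3.142, -0.001, 0.186]
wrist_force: [0.1, 0.5, -0.8]
width: 0.0432
grip_force: 29.9
```

Call:
jog_arm(moves=[0,0.04,0,0,0,0.04,0,0,0,0.04,0,0,0.002,0.04,0,0,0.002,0.04,0,0,0,0.016,0,0,0,0,0,0,0,0,0,0])

```text
time_s: 40.22
tool_pos: [0.4919, 0.2818, 0.2225]
tool_rot: [3.141, 0.0, 0.187]
wrist_force: [0.3, -0.4, -0.6]
width: 0.0434
grip_force: 29.9
```

Call:
jog_arm(moves=[0,0,-0.02,0,0,0,-0.035,0,0,0,-0.03,0,0,0,-0.03,0,0,0,-0.02,0,0,0,-0.01,0,0,0,0,0,0,0,0,0])

```text
time_s: 40.88
tool_pos: [0.4928, 0.2809, 0.0785]
tool_rot: [-3.141, -0.001, 0.185]
wrist_force: [-0.2, -0.4, -0.7]
width: 0.0436
grip_force: 29.9
```

Call:
jog_arm(moves=[0,0,-0.005,0,0,0,-0.002,0,0,0,-0.0015,0,0,0,0,0,0,0,0,0])

```text
time_s: 41.3
tool_pos: [0.4924, 0.2815, 0.0692]
tool_rot: [-3.141, -0.0, 0.186]
wrist_force: [0.6, 0.6, -0.6]
width: 0.0433
grip_force: 29.9
```

Lower by 1 mm, release, and back off to the same viewpoint as the first rack picture for comparison.

Call:
jog_arm(moves=[0,0,-0.001,0,0,0,0,0,0,0,0,0])

```text
time_s: 41.55
tool_pos: [0.4927, 0.2815, 0.0687]
tool_rot: [-3.141, -0.001, 0.186]
wrist_force: [-0.5, -0.4, 5.3]
width: 0.0434
grip_force: 29.9
```

Call:
jog_arm(moves=[0,0,0,0,0,0,0,0,0,0,0,0,0,0,0,0,0,0,0,0,0,0,0,0,0,0,0,0,0,0,0,0], hand=0)

```text
time_s: 42.22
tool_pos: [0.4923, 0.2814, 0.0679]
tool_rot: [-3.142, 0.0, 0.186]
wrist_force: [-0.4, -0.1, -0.9]
width: 0.0924
grip_force: 0.0
```

Call:
jog_arm(moves=[0,0,0.01,0,0,0,0.03,0,0,0,0.04,0,0,0,0.04,0,0,0,0.038,0,-0.008,-0.027,0,0.3,-0.008,-0.027,0,0.4,0,0,0,0])

```text
time_s: 42.88
tool_pos: [0.4755, 0.2246, 0.2275]
tool_rot: [3.141, -0.001, 0.197]
wrist_force: [-0.2, 0.3, 0.3]
width: 0.0943
grip_force: 0.0
```

Call:
jog_arm(moves=[0,0,0,0,0,0,0,0,0,0,0,0])

```text
time_s: 43.13
tool_pos: [0.4764, 0.228, 0.2261]
tool_rot: [-3.141, -0.0, 0.198]
wrist_force: [-0.1, -0.3, -0.3]
width: 0.094
grip_force: 0.0
```

```bash
python3 - <<'E'
from h import *
c=cam("wrist"); s=robot.get_state(); print(s["time_s"],s["tool_pos"],s["tool_rot"]); im=robot.grab_frame("wrist"); cv2.imwrite("pics/w11.png",im); t=robot.grab_frame("top"); cv2.imwrite("pics/t11.png",t)
H,S,V=cv2.split(cv2.cvtColor(im,cv2.COLOR_BGR2HSV))
fit(c,(S<45)&(V>80),(234,168,300,232),.091,"can")
a=cv2.imread("pics/w1.png")
cv2.imwrite("pics/c6.png",np.hstack([cv2.resize(i[10:250,210:330],(270,540)) for i in(a,im)]+[cv2.resize(t[205:325,170:370],(255,153))[:, :] if 0 else cv2.copyMakeBorder(cv2.resize(t[215:315,300:380],(250,312)),0,228,0,0,0)]))
E
```

```text
43.1333 [0.4764 0.228  0.2261] [-3.1415 -0.0001  0.1984]
can ((0.4923114478588104, 0.2800615429878235), 0.021929150447249413) ((0.4919579029083252, 0.2802894711494446), (0.04075169935822487, 0.043324898928403854)) (235, 178, 49, 51)
```

View pics/c6.png

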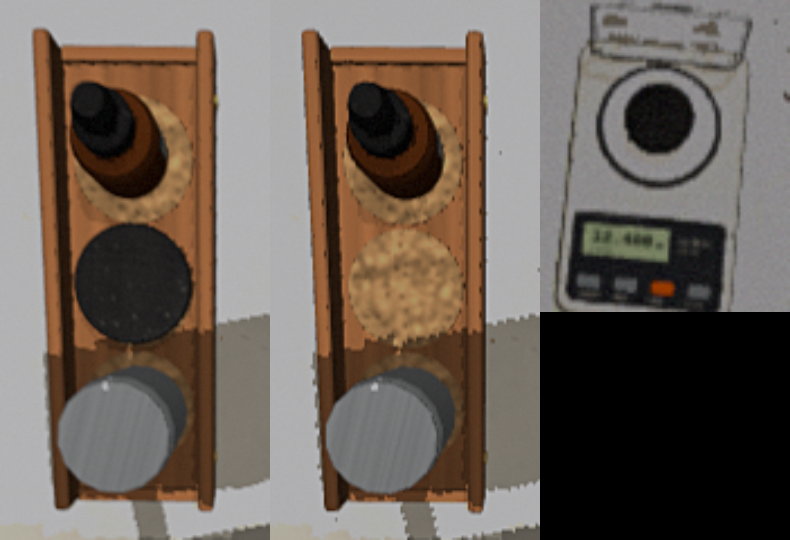

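Before and after match. The can is within about 1 mm of its original place and the bottle within about 3 mm. The jar is centred on the pan, and all three stand upright. I'm handing the job in.

```bash
python3 -c "
from plant import robot
print(robot.job_done())"
```

```text
the job is handed in; nothing more can be done
None
```

The job is handed in: the jar stands about 2 mm off the centre of the scale's pan. The can and bottle are back upright in the rack, about 1 mm and 3 mm from where they started, after about 43 s of robot time.

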